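Stop the honing machine and hold its guard open for inspection

ROBOT

A 6-joint arm with a two-finger parallel gripper is mounted at the origin on a cart in front of the work surface, level with it; the furniture and walls round the work are solid. World frame = base frame: x ahead of the robot, y to its left, z up, the work surface at z = 0. Lengths are in mm, angles in rad, forces in N, time in s.
With the tool pointing down it reaches from about 350 to 775 mm from the base axis. Payload 7.3 kg.
Tool frame: the origin (TCP) lies at the very end of the fingers, on their centre line; the grasp point (between the pads) lies 19 mm behind it; z points along the fingers, y is the line along which they close (so a half turn about z gives the same grasp; the last joint's range is limited). The gripper opens to 92 mm and grips with 3 to 60 N. Pads are 19 mm wide; open, the fingers measure 130 mm over their backs; the gripper's body (75 mm by 190 mm) begins 47 mm behind the grasp point.
Start: joints at [-1.348, 0.342, 1.524, -0, 1.275, -0.146], TCP at [189.284, -489.711, 226.741] pointing down, gripper open.
Joint ranges: [-2.53, 2.53], [-0.77, 2.02], [0.04, 2.7], [-1, 4.14], [0.28, 2.66], [-3.11, 3.11]. Speed limits (rad/s): [2.57, 2.57, 3.14, 3.14, 3.14, 3.14].

INTERFACE

Orientations are given as [roll, pitch, yaw] about the fixed x, y, z axes, in that order (R = Rz(yaw) Ry(pitch) Rx(roll)).
In Python, from plant import get_obs, capture, close_job gives the robot as it stands. The module is installed in compiled form; this text tells all that it offers.
- The arm moves only by the shell command python3 -m handwheel 'ROWS'. ROWS is JSON, a list of rows, each a list of 3 entries, a list of its own where there are three numbers: the turn, a rotation vector about the tool's x, y, z in degrees, then the shift along the tool's x, y, z in m, then the opening, from 0 (shut) to 1 (fully open). A call has 1 to 12 rows; each row is the pose to reach, as a shift and turn from the pose commanded when the call began, along the tool's axes at that moment; what a row does not reach only later rows make up. A row lasts 1/10 s, in which the tool goes at most 50 mm and 8.59 degrees, less where a joint would pass 70% of its speed; a pose out of reach is approached as far as the arm can. A call with a gripper value outside its range is refused whole. The fingers move at their own pace and stop on an object; the grip force is fixed at half the most. Time passes only in rows, so rows that repeat a pose let the fingers close. It gives the time, the measured TCP pose, the force, the opening and the grip force at its end, in the units of the state.
- get_obs(): the state, without advancing time (a new reading comes with each control period).
- capture(name): name is "side" or "top" or "wrist"; returns a dict with "image" (420x560x3 uint8, red, green, blue), "depth" (420x560 float32, mm along the optical axis (not along the pixel's ray), 0 where there is no reading), "fx", "fy", "cx", "cy" (pixels), "k1" (the pictures are not rectified: a ray, as slopes to the right and down, at radius r is drawn at 1 + k1 r^2 times it, then the intrinsics apply), "camera_from_world" (4x4, takes a point from world to camera coordinates). Camera axes: x right, y down, z forward; pixel columns grow to the right and rows downward; lengths in mm; the calibration is good to about 2 mm. A picture is of the moment at which its call begins.
- close_job(): hands the job in; it is judged then, once.
The state is a dict: "time": time; "joint_positions": joint angles; "dq": joint speeds; "tau": joint torques, N m; "tool_pos": TCP position; "tcp_rot": TCP orientation; "contact_force": force on the tool from outside, world axes, zero at the start; "moment": the same for the moment, N m; "grip_width": finger opening in mm; "finger_force": force on a finger pad.
Only numpy, scipy, OpenCV 4.12 (cv2) and the standard library are available. Lean on these libraries where they do the work, as an engineer would, in place of code of your own. Each camera call takes 0.05 s, during which the arm holds its last target. There are 200 camera calls.

TASK

Stop the bench honing machine by pressing the round plunger of the stop station right down to its stop while the guard is still shut, and let it spring back. Then raise the machine's sprung wheel guard by its handle and hold it open at 60 degrees from shut, so that the leather wheel can be inspected. The guard falls shut by itself, so finish still holding it there; leave the other things on the bench where they lie.

Things in the scene. Friction and masses are not known exactly. Their poses are not given: they have to be found in the camera images.
- honing_machine: Fixed honing machine: base 28 mm high, x -85 to 85, y -80 to 120 mm about the origin (bench level, under the middle of the 88 mm wheel). -x side faces the robot, z up, y parallel to the guard's hinge. Motor on the +y side, 113 mm high. On the -y side of the hinge an arc with ticks at 0, 30, 60 (longest), 90 degrees; a steel pointer turns with the guard.
- guard (a joint): Opening angle of the wheel guard, rad: 0 shut (its top level), growing as it is lifted, limit 1.5. A spring and its weight pull it shut at every angle, so it needs about 3 to 5 N of lift at the handle and never stays open. No latch.
- guard_hinge (a point): A point on the guard's hinge axis, at its middle: 70 mm behind (+x of the machine) the machine's origin and 115 mm above the bench. The axis runs along the machine's y.
- guard_grip (a point): Middle of the guard's handle: black round bar 22 mm thick, jutting from the guard's front away from the hinge. 165 mm from the hinge axis, level with it (115 mm high) when shut; goes up and back on that circle. Its 22 mm part runs 21 mm either way along the bar, then a 26 mm end flange; the guard's front sheet (70 mm wide) is 30 mm from this point.
- plunger (a joint): How far the stop station's plunger is pressed, m: 0 up, 0.012 at its stop. It springs back; about 3 N to start it, 8 N at the stop.
- plunger_top (a point): Top centre of the plunger's black mushroom head (44 mm across, the flat top 18 mm across): 82 mm above the bench when up; it moves straight down. The station is a fixed grey box 70 x 70 mm, 42 mm high, with a steel collar to 55 mm, to one side of the machine.
- wax_tin: Bystander to leave alone: round wax tin, 69 mm across, 31 mm high. Origin at its underside.
- honing_oil: Bystander to leave alone: small dropper bottle, 33 mm across, 102 mm high. Origin at its underside.
- eraser: Bystander to leave alone: eraser, 21x42x12 mm. Origin at its underside.
- dividers: Bystander to leave alone: steel dividers lying flat, 42x175x8 mm. Origin at its underside.
- offcut3: Bystander to leave alone: wooden offcut, 30x90x30 mm. Origin at its underside.
- strop: Bystander to leave alone: long paddle strop, 50x269x14 mm. Origin at its underside.

How it is judged (in metres and radians):
On the way, in this order (a step that is already met when the one before it is completed fails the run):
1. the plunger is pressed to its stop while the guard is shut (value of joint plunger above 0.0105 m and value of joint guard below 0.1 rad), for 0.1 s.
2. the guard is held open at about 60 degrees (value of joint guard between 0.925 and 1.17 rad and value of joint plunger below 0.003 m and contact force between any of the fingers, the arm and guard above 1 N), for 0.3 s.
At the end, for the whole second after the job is handed in: The robot still holds the guard (contact over 1 N) at 60 degrees, give or take 7 degrees (0.925 to 1.17 rad), at rest, and the plunger has sprung back to within 3 mm of its top (all of step 2 and velocity of joint guard between -0.05 and 0.05 rad/s); the arm keeps its last pose, push and grip.
It fails at once if another thing on the bench is moved more than 20 mm (distance of any of wax_tin, honing_oil, eraser, dividers, offcut3, strop from where it was at the start of the episode above 0.02 m).
It also fails if it takes over 51 s, if anything falls off the work surface, if the arm or the gripper's body presses on something with over 40 N, if the wrist force passes 120 N, or if a joint passes its speed limit or range.

## Working session

There is one attempt and no reset: what is moved stays moved. The work goes in short steps, Python scripts to look and compute and a shell command to move; the robot and the scene stay as the last step left them, time stands still between calls to the robot, and variables do not carry over. Pictures are saved under pics/ and viewed, at most 10 in all, crops included, and the job is handed in when it is done.

```bash
mkdir -p pics; cat > h.py <<'E'
import numpy as np, cv2, pickle
from plant import get_obs, capture
from scipy.spatial.transform import Rotation as R
def snap(n,f):
    c=capture(n); pickle.dump(c,open(f'pics/{f}.pkl','wb')); cv2.imwrite(f'pics/{f}.png',c['image'][:,:,::-1]); return c
def load(f): return pickle.load(open(f'pics/{f}.pkl','rb'))
def ray(c,u,v):
    K=np.array([[c['fx'],0,c['cx']],[0,c['fy'],c['cy']],[0,0,1]],float)
    p=cv2.undistortPoints(np.array([[[u,v]]],float),K,np.array([c['k1'],0,0,0,0.]))[0,0]
    T=np.linalg.inv(c['camera_from_world']); d=T[:3,:3]@np.array([p[0],p[1],1]); return T[:3,3],d
def dep(c,u,v):
    o,d=ray(c,u,v); z=np.median(c['depth'][v-1:v+2,u-1:u+2]); return o+d*z
def tri(a,b):
    (o1,d1),(o2,d2)=a,b
    s=np.linalg.lstsq(np.c_[d1,-d2],o2-o1,rcond=None)[0]
    return (o1+d1*s[0]+o2+d2*s[1])/2, np.linalg.norm(o1+d1*s[0]-o2-d2*s[1])
E
python3 - <<'E'
from h import *
for n in('side','top'): snap(n,n+'0')
a=[cv2.imread(f'pics/{n}0.png') for n in('side','top')]
o=get_obs(); print({k:np.round(v,3) for k,v in o.items()})
E
```

```text
{'time': np.float64(0.1), 'joint_positions': array([-1.348,  0.343,  1.525, -0.   ,  1.275, -0.146]), 'dq': array([-0.   , -0.001, -0.003,  0.001,  0.   ,  0.   ]), 'tau': array([ 2.0000e-03, -4.3200e+01, -2.4469e+01,  7.2000e-02,  5.3000e-02,
       -0.0000e+00]), 'tool_pos': array([ 189.216, -489.35 ,  226.13 ]), 'tcp_rot': array([-3.14 , -0.   ,  0.369]), 'contact_force': array([ 0.511,  0.273, -0.502]), 'moment': array([ 0.008, -0.049, -0.006]), 'finger_force': np.float64(0.0), 'grip_width': np.float64(91.657)}
```

View pics/side0.png

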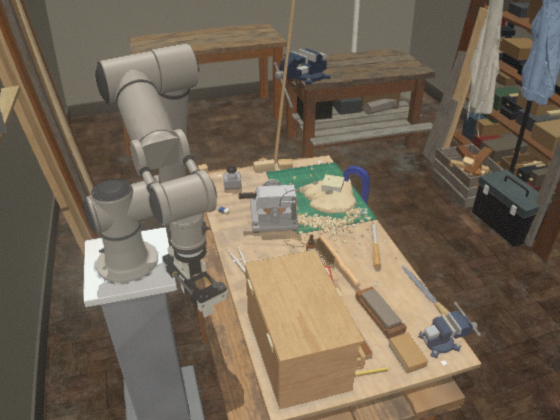

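View pics/top0.png

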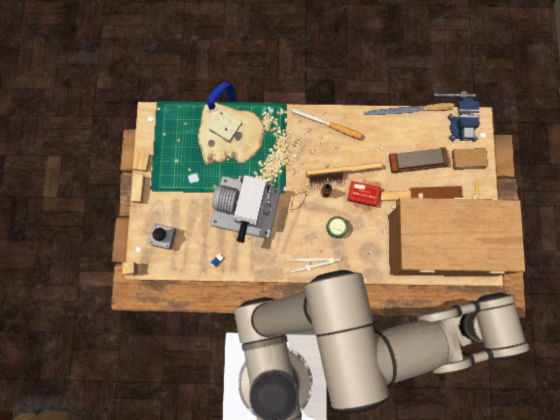

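The side view shows the machine at about (275,205) and the stop station at (232,178). The top view shows the plunger at (160,233), the guard's black handle at (242,232), the tin at (338,227) and the eraser at (217,260). I'll enlarge both.

```bash
python3 - <<'E'
from h import *
a=cv2.imread('pics/top0.png')[160:280,140:300]; b=cv2.imread('pics/side0.png')[150:240,200:320]
A=cv2.resize(a,None,fx=5,fy=5,interpolation=2); cv2.imwrite('pics/ctop.png',A)
B=cv2.resize(b,None,fx=6,fy=6,interpolation=2); cv2.imwrite('pics/cside.png',B)
E
```

```text
(no output)
```

View pics/ctop.png

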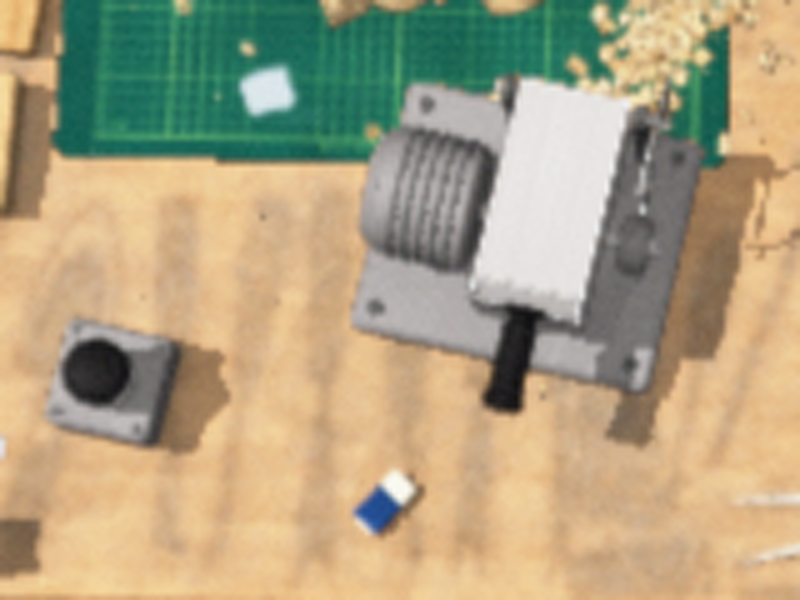

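View pics/cside.png

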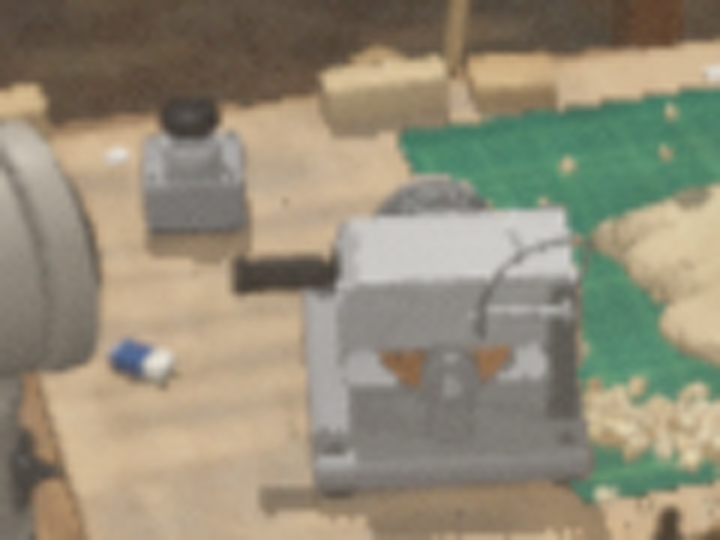

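The top crop puts the plunger centre at full-image (159.4,234.2), the handle from (240.4,240) to (244.4,223) and the guard edges tilted. The side crop puts the plunger head at about (231.7,168.5) and the handle middle at about (248,195.5).

```bash
python3 - <<'E'
from h import *
t,s=load('top0'),load('side0')
T=lambda x,y:(140+(x+.5)/5-.5,160+(y+.5)/5-.5); S=lambda x,y:(200+(x+.5)/6-.5,150+(y+.5)/6-.5)
def P(n,a,b):
    r=tri(ray(t,*T(*a)),ray(s,*S(*b))); print(n,r[0].round(1),round(r[1],1))
P('plunger',(97,371),(190,108))
P('handle end',(502,402),(238,275))
P('handle mid',(511,358),(287,273))
def Z(n,x,y,z):
    o,d=ray(t,*T(x,y)); print(n,(o+d*(z-o[2])/d[2]).round(1))
Z('plungZ',97,371,82);Z('end',502,402,115);Z('base h',522,315,115)
for p in [(520,82),(633,102),(578,322),(472,296)]: Z('guardtop',*p,140)
for p in [(411,90),(697,150),(648,388),(355,325)]: Z('base',*p,28)
for p in [(75,320),(178,342),(155,445),(50,422)]: Z('box',*p,42)
for p in [(97,371),(511,350),(550,200)]:
    u,v=map(round,T(*p)); print(dep(t,u,v).round(1))
Z('er',385,500,12)
print(np.linalg.inv(t['camera_from_world'])[:3,3])
E
```

```text
plunger [449.6 367.6  84.1] 2.3
handle end [428.6 111.7 117.2] 0.3
handle mid [456.9 107.1 116.1] 1.5
plungZ [448.8 368.2  82. ]
end [429.1 111.9 115. ]
base h [483.1 101.3 115. ]
guardtop [624.  105.2 140. ]
guardtop [612.5  35.5 140. ]
guardtop [475.   65.6 140. ]
guardtop [489.8 130.1 140. ]
base [647.5 185.4  28. ]
base [610.2  -3.4  28. ]
base [452.4  25.2  28. ]
base [490.1 215.5  28. ]
box [487.7 393.8  42. ]
box [474.6 326.7  42. ]
box [408.  337.7  42. ]
box [421.5 405.6  42. ]
[448.3 368.4  81. ]
[458.3 106.  125.3]
[551.2  84.1 129.5]
er [378.9 193.4  12. ]
[ 196.98693329  -16.62114726 1723.58856773]
```

```bash
cat >> h.py <<'E'
def go(x,y,z,turn=(0,0,0)):
    o=get_obs(); M=R.from_euler('xyz',o['tcp_rot'])
    print('shift m',(M.inv().apply(np.array([x,y,z])-o['tool_pos'])/1000).round(3),'rot',o['tcp_rot'].round(3))
E
python3 - <<'E'
from h import *
t=load('top0')
for p in [(405,205),(400,255),(450,225),(405,272),(338,227),(495,255)]: print(p,dep(t,*p).round(0))
go(330,-330,330); go(430,0,330); go(449,368,150)
E
```

```text
(405, 205) [ 526. -371.  210.]
(400, 255) [ 385. -362.  169.]
(450, 225) [ 469. -499.  211.]
(405, 272) [ 340. -387.  120.]
(338, 227) [ 489. -196.   31.]
(495, 255) [ 385. -625.  208.]
shift m [ 0.189 -0.098 -0.104] rot [-3.14  -0.     0.369]
shift m [ 0.401 -0.37  -0.103] rot [-3.14  -0.     0.369]
shift m [ 0.551 -0.706  0.077] rot [-3.14  -0.     0.369]
```

```bash
python3 -m handwheel '[[[0,0,0],[0,0,-0.1],0],[[0,0,0],[0,0,-0.1],0],[[0,0,0],[0,0,-0.1],0],[[0,0,32],[0.4,-0.37,-0.1],0],[[0,0,32],[0.4,-0.37,-0.1],0],[[0,0,32],[0.4,-0.37,-0.1],0],[[0,0,32],[0.4,-0.37,-0.1],0],[[0,0,32],[0.4,-0.37,-0.1],0],[[0,0,32],[0.4,-0.37,-0.1],0],[[0,0,32],[0.4,-0.37,-0.1],0],[[0,0,32],[0.4,-0.37,-0.1],0],[[0,0,32],[0.4,-0.37,-0.1],0]]'; python3 -c "
from h import *
go(449,368,150)"
```

```text
time: 1.3
tool_pos: [385.6, -87.4, 326.5]
tcp_rot: [3.141, 0.0, -0.19]
contact_force: [1.7, -1.4, 0.2]
grip_width: 1.8
finger_force: 0.0
shift m [-0.024 -0.459  0.176] rot [ 3.141  0.    -0.19 ]
```

```bash
python3 -m handwheel '[[[0,0,0],[-0.024,-0.459,0.08],0],[[0,0,0],[-0.024,-0.459,0.08],0],[[0,0,0],[-0.024,-0.459,0.08],0],[[0,0,0],[-0.024,-0.459,0.08],0],[[0,0,0],[-0.024,-0.459,0.08],0],[[0,0,0],[-0.024,-0.459,0.08],0],[[0,0,0],[-0.024,-0.459,0.08],0],[[0,0,0],[-0.024,-0.459,0.08],0],[[0,0,0],[-0.024,-0.459,0.08],0],[[0,0,0],[-0.024,-0.459,0.08],0],[[0,0,0],[-0.024,-0.459,0.08],0],[[0,0,0],[-0.024,-0.459,0.08],0]]'; python3 -c "
from h import *
go(449,368,95)
c=snap('wrist','w1')"
```

```text
time: 2.5
tool_pos: [448.0, 365.4, 246.0]
tcp_rot: [3.14, 0.001, -0.189]
contact_force: [-0.3, -0.5, -0.7]
grip_width: 0.2
finger_force: 0.0
shift m [ 0.001 -0.003  0.151] rot [ 3.14e+00  1.00e-03 -1.89e-01]
```

View pics/w1.png

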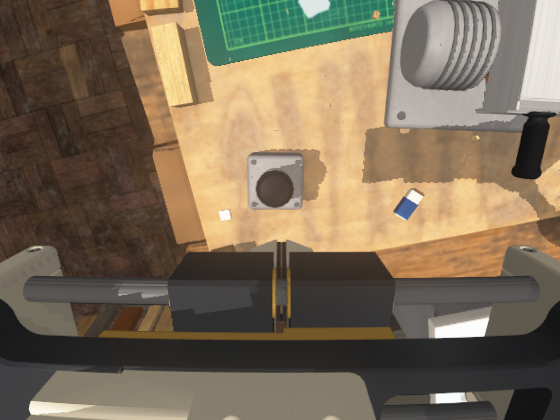

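The wrist view shows the plunger head centred at about (275,188). The handle runs from its flange end at about (527,175) to the sheet at about (538,116), and the fingertips are at (282,290).

```bash
python3 - <<'E'
from h import *
w,t=load('w1'),load('top0')
print(dep(w,275,188).round(1)); o,d=ray(w,275,188); print((o+d*(82-o[2])/d[2]).round(1))
print(tri(ray(w,275,188),ray(t,159.0,233.8)))
for p in [(527,175),(538,116),(532,146)]:
    o,d=ray(w,*p); print(p,(o+d*(115-o[2])/d[2]).round(1),dep(w,*p).round(1))
print(tri(ray(w,527,175),ray(t,240,240)))
E
```

```text
[453.3 370.6  82.6]
[453.1 370.7  82. ]
(array([450.53269009, 371.20935773,  69.98728753]), np.float64(0.39921765774424844))
(527, 175) [426.1 110.6 115. ] [429.8 119.7 126. ]
(538, 116) [484.1 101.  115. ] [485.3 108.3 123.5]
(532, 146) [455.4 106.4 115. ] [457.5 113.7 123.7]
(array([427.79518751, 112.1318559 , 117.55373   ]), np.float64(2.033385559727049))
```

```bash
python3 -m handwheel '[[[0,0,0],[0.002,-0.004,0.04],0],[[0,0,0],[0.002,-0.004,0.08],0],[[0,0,0],[0.002,-0.004,0.12],0],[[0,0,0],[0.002,-0.004,0.15],0],[[0,0,0],[0.002,-0.004,0.155],0],[[0,0,0],[0.002,-0.004,0.16],0],[[0,0,0],[0.002,-0.004,0.165],0],[[0,0,0],[0.002,-0.004,0.169],0],[[0,0,0],[0.002,-0.004,0.172],0],[[0,0,0],[0.002,-0.004,0.174],0],[[0,0,0],[0.002,-0.004,0.175],0],[[0,0,0],[0.002,-0.004,0.175],0]]'
```

```text
time: 3.75
tool_pos: [452.4, 369.7, 73.0]
tcp_rot: [-3.14, -0.003, -0.19]
contact_force: [1.7, -1.0, 6.6]
grip_width: 0.5
finger_force: 3.2
```

```bash
python3 -m handwheel '[[[0,0,0],[0,0,0.002],0],[[0,0,0],[0,0,0.003],0],[[0,0,0],[0,0,0.004],0],[[0,0,0],[0,0,0.005],0],[[0,0,0],[0,0,0.005],0],[[0,0,0],[0,0,0.005],0]]'
```

```text
time: 4.35
tool_pos: [452.5, 369.8, 70.0]
tcp_rot: [-3.139, -0.004, -0.189]
contact_force: [-2.9, -5.0, 20.2]
grip_width: 0.6
finger_force: 10.1
```

```bash
python3 -m handwheel '[[[0,0,0],[0,0,0.001],0],[[0,0,0],[0,0,0.001],0],[[0,0,0],[0,0,-0.05],0],[[0,0,0],[0,0,-0.1],0],[[0,0,0],[0,0,-0.15],0],[[0,0,0],[0.051,0.258,-0.17],1],[[0,0,0],[0.051,0.258,-0.17],1],[[0,0,0],[0.051,0.258,-0.17],1],[[0,0,0],[0.051,0.258,-0.17],1],[[0,0,0],[0.051,0.258,-0.17],1],[[0,0,0],[0.051,0.258,-0.17],1],[[0,0,0],[0.051,0.258,-0.17],1]]'; python3 -m handwheel '[[[0,0,0],[0,0,0],1],[[0,0,0],[0,0,0],1]]'; python3 -c "
from h import *
go(454.5,107,96)
c=snap('wrist','w2')"
```

```text
time: 5.55
tool_pos: [452.7, 104.9, 237.2]
tcp_rot: [-3.141, -0.001, -0.193]
contact_force: [1.4, -1.1, -0.1]
grip_width: 51.5
finger_force: 0.0
time: 5.75
tool_pos: [452.5, 107.8, 236.6]
tcp_rot: [-3.141, 0.0, -0.188]
contact_force: [1.0, -0.1, 0.7]
grip_width: 67.8
finger_force: 0.0
shift m [0.002 0.    0.141] rot [-3.141  0.    -0.188]
```

View pics/w2.png

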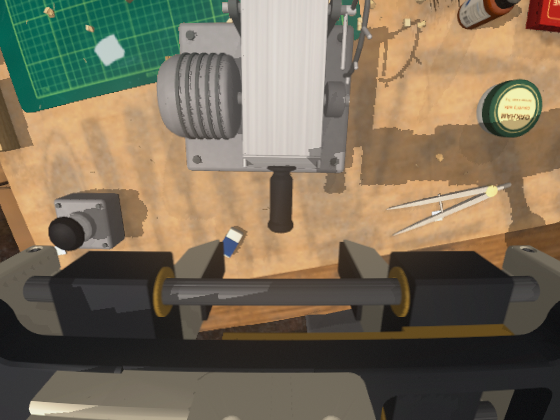

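The plunger is back up at (68,232). The handle runs from (281,228) to (283,168), centred between the open fingers, so I'll descend and grip.

```bash
python3 -m handwheel '[[[0,0,0],[0.002,0,0.04],1],[[0,0,0],[0.002,0,0.08],1],[[0,0,0],[0.002,0,0.11],1],[[0,0,0],[0.002,0,0.13],1],[[0,0,0],[0.002,0,0.14],1],[[0,0,0],[0.002,0,0.141],1],[[0,0,0],[0.002,0,0.141],1],[[0,0,0],[0.002,0,0.141],0.1],[[0,0,0],[0.002,0,0.141],0.1],[[0,0,0],[0.002,0,0.141],0.1],[[0,0,0],[0.002,0,0.141],0.1],[[0,0,0],[0.002,0,0.141],0.1]]'; python3 -m handwheel '[[[0,0,0],[0,0,0],0.1],[[0,0,0],[0,0,0],0.1],[[0,0,0],[0,0,0],0.1],[[0,0,0],[0,0,0],0.1]]'
```

```text
time: 7.0
tool_pos: [454.7, 106.0, 95.9]
tcp_rot: [-3.142, -0.0, -0.19]
contact_force: [1.1, 0.1, 1.1]
grip_width: 56.3
finger_force: 0.0
time: 7.4
tool_pos: [454.5, 106.1, 95.7]
tcp_rot: [-3.141, 0.0, -0.19]
contact_force: [0.7, 10.5, 0.4]
grip_width: 24.3
finger_force: 5.9
```

```bash
python3 -m handwheel '[[[0,0,0],[0,0,0],0],[[0,0,0],[0,0,0],0],[[0,0,0],[0,0,0],0]]'; python3 -m handwheel '[[[0,0,0],[0,0,-0.007],0],[[0,0,0],[0.001,0,-0.014],0],[[0,0,0],[0.002,0,-0.022],0],[[0,0,0],[0.003,0,-0.029],0],[[0,0,0],[0.004,0,-0.036],0],[[0,0,0],[0.006,0,-0.043],0],[[0,0,0],[0.008,0,-0.050],0],[[0,0,0],[0.010,0,-0.056],0],[[0,0,0],[0.015,0,-0.070],0],[[0,0,0],[0.022,0,-0.083],0],[[0,0,0],[0.022,0,-0.083],0]]'; python3 -c "
from h import *
print(get_obs()['moment'])"
```

```text
time: 7.7
tool_pos: [454.9, 107.6, 95.7]
tcp_rot: [-3.139, -0.0, -0.19]
contact_force: [1.1, 9.0, -0.7]
grip_width: 21.1
finger_force: 30.0
time: 8.8
tool_pos: [476.4, 103.1, 179.3]
tcp_rot: [-3.139, 0.0, -0.19]
contact_force: [0.7, 7.4, -6.6]
grip_width: 21.1
finger_force: 30.0
[ 1.08329592  0.09887198 -0.09651405]
```

```bash
python3 -m handwheel '[[[0,0,0],[0.004,0,-0.006],0],[[0,0,0],[0.008,0,-0.012],0],[[0,0,0],[0.0165,0,-0.0235],0],[[0,0,0],[0.026,0,-0.034],0],[[0,0,0],[0.037,0,-0.044],0],[[0,0,0],[0.048,0,-0.053],0],[[0,0,0],[0.055,0,-0.057],0],[[0,0,0],[0.060,0,-0.060],0],[[0,0,0],[0.060,0,-0.060],0],[[0,0,0],[0.060,0,-0.060],0],[[0,0,0],[0.060,0,-0.060],0],[[0,0,0],[0.060,0,-0.060],0]]'; python3 - <<'E'
from h import *
s=snap('side','s2'); snap('top','t2')
a=cv2.imread('pics/s2.png')[140:240,200:320]; b=cv2.imread('pics/t2.png')[160:260,180:300]
cv2.imwrite('pics/c2.png',cv2.resize(np.hstack([a,b]),None,fx=3.3,fy=5.5,interpolation=2) if 0 else cv2.resize(a,None,fx=6,fy=6,interpolation=2))
E
```

```text
time: 10.0
tool_pos: [532.8, 91.4, 237.9]
tcp_rot: [-3.142, 0.006, -0.189]
contact_force: [-7.8, 3.8, -0.3]
grip_width: 21.4
finger_force: 30.2
```

View pics/c2.png

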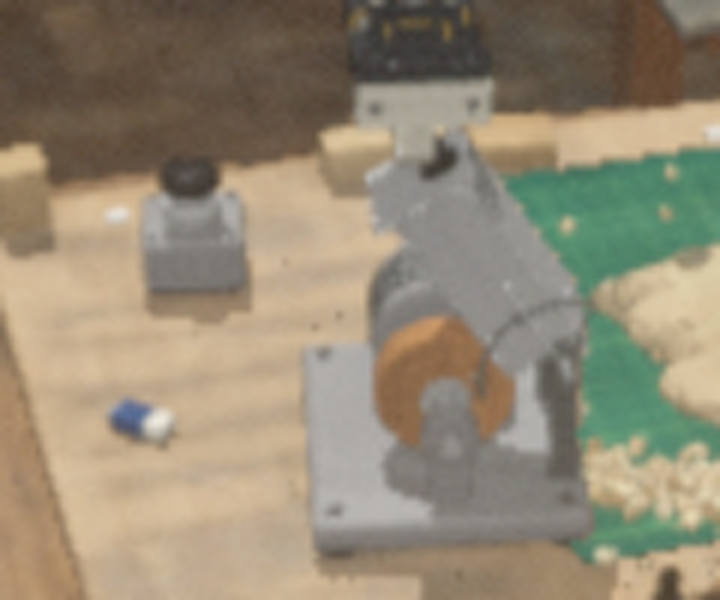

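The side crop shows the guard raised, with its handle in the fingers at about (435,155). The wheel is exposed at (445,380), the plunger is up at (190,175) and the eraser hasn't moved. From the TCP position the guard angle is about 59 degrees. I'll hold it a moment longer to settle, then hand in.

```bash
python3 -m handwheel '[[[0,0,0],[0,0,0],0],[[0,0,0],[0,0,0],0],[[0,0,0],[0,0,0],0],[[0,0,0],[0,0,0],0],[[0,0,0],[0,0,0],0]]'; python3 -c "
from plant import *
print(get_obs()['dq'].round(4)); print(close_job())"
```

```text
time: 10.6
tool_pos: [532.8, 91.4, 237.9]
tcp_rot: [-3.142, 0.006, -0.189]
contact_force: [-5.9, 4.1, 1.2]
grip_width: 21.2
finger_force: 30.2
[ 0.0002 -0.0006 -0.0008 -0.0015  0.0008 -0.0006]
the job is handed in; nothing more can be done
None
```

I pressed the plunger to its stop with the guard shut and it sprang back. The arm is now holding the guard open at about 59 degrees (worked out from the gripper position), and the job is handed in; no verdict was returned.

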